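Load a test module into its bench fixture and start its captive screw

TASK

Load the aluminium module into the pocket of the test fixture: tilt it so that its brass tongue tucks under the yellow lip and feels the end stop there (the frame is not always clamped at the same place lengthwise), then lower the other end until the module lies flat and fully home, without forcing it. Then push its orange captive screw-knob right down and, only once it is down, turn it clockwise (seen from above) until it stops, about a quarter turn; let go, and do not knock the other things on the bench about.

Things in the scene. Friction and masses are not known exactly. Their poses are not given: they have to be found in the camera images.
- module: Loose aluminium box, 0.2 to 0.45 kg, body 120 (x) x 60 (y) x 22 (z) mm; origin: centre of the body's underside, z up. Brass tongue at its -x end, black fin on top to grip it by, orange screw-knob (axis at x = +46 mm) on its +x end. It starts flat, right way up, on the 3 mm thick blue mat.
- fin (a point): Middle of the top of the black upright fin on the module: web 14 mm thick (y) and 34 mm long (x) between two end flanges (each 4 mm in x, 26 mm in y), so grip it by the web between the flanges; 26 mm high, z 22 to 48 mm over the module's underside, centred at module x = -16 mm, y = 0; axes as the module.
- tongue_tip (a point): Middle of the lower front edge of the module's brass tongue, at module x = -74 mm, y = 0, z = 0; the tongue is 44 mm wide (y), 5 mm thick, flush with the underside and sticks out 14 mm from the body; axes as the module.
- knob_top (a point): Centre of the top of the round orange screw-knob, 26 mm diameter, 18 mm high, axis upright, with a white mark on top; its underside is 8 mm above the module's top when up, 2 mm when pushed down.
- screw_push (a joint): Travel of the screw-knob down into the module: 0 up (as at the start) to 0.006 m fully down. Stiff: takes a bit over 5 N and stays where it is left. Do not turn the knob before it is down.
- screw_turn (a joint): Turn of the screw-knob, growing clockwise seen from above; starts at 0 to 0.25 rad, stop at 1.45 rad; light friction (0.04 N m), stays where it is left.
- fixture: Fixed dark steel plate, about 222 (x) x 116 (y) x 12 mm; its top is the pocket floor. Origin: on the underside, 12 mm below point pocket, same axes. An aluminium frame on it, slotted lengthwise, encloses the pocket: it is clamped up to 18 mm either way along x of its nominal place, and that shift is not reported: find it by touch or by eye.
- pocket (a point): Nominal place of the module's origin when home, on the pocket floor, axes agreeing (add the frame's shift to all x here). Inside the frame the pocket runs from x = -75.5 to +61.5 mm, y -31.2 to +31.2 mm. Walls stand 12 mm above the floor; the upper 4 mm of the side walls slope outward as lead-in, the +x end wall is plumb. Over the -x end hangs a lip.
- lip (a point): Nominal middle of the lower free edge of the frame's yellow lip, 9 mm above the pocket floor, at pocket x = -66.5 mm plus the frame's shift; axes as pocket. The lip, 4 mm thick, as wide as the pocket, reaches 9 mm inward from the -x end wall: the tongue goes under only with the module tilted tongue down, about 8 to 20 degrees.
- multimeter: Bystander: yellow multimeter, 85 x 175 x 36 mm; origin under its centre.
- cover: Bystander: flat aluminium cover plate, 120 x 60 x 5 mm; origin under its centre.
- screwdriver: Bystander: red-handled screwdriver, 180 mm long.
- tray: Bystander: blue open tray, 120 x 85 x 35 mm; origin under its centre.
- cap: Bystander: steel and brass calibration standard, 32 mm diameter, 40 mm high; origin under its centre.
- jar: Bystander: white jar with black lid, 48 mm diameter, 60 mm high; origin under its centre.
Mind the look-alikes: they are no part of the job. Of the things shaped like the module, the aluminium one is meant.

How it is judged:
By the outcome, as a careful person would: the job done as asked, in the order asked, and still so for the second after the job is handed in, with the robot touching nothing.
It also fails if it takes over 51 s, if anything falls off the work surface, if the arm or the gripper's body presses on something with over 40 N, if the wrist force passes 120 N, or if a joint passes its speed limit or range.

ROBOT

A 7-joint arm with a two-finger parallel gripper is mounted at the origin on the work surface. World frame = base frame: x ahead of the robot, y to its left, z up, the work surface at z = 0. Lengths are in mm, angles in rad, forces in N, time in s.
With the tool pointing down it reaches from about 425 to 875 mm from the base axis. Payload 4.7 kg.
Tool frame: the origin (TCP) lies midway between the tips of the shut fingers; the grasp point (between the pads) lies 19 mm behind it (env.grip_depth is the distance from the TCP to the grasp point, in mm); z points along the fingers, y is the line along which they close (so a half turn about z gives the same grasp; the last joint's range is limited). The gripper opens to 85 mm and grips with 20 to 120 N. Pads are 22 mm wide; open, the fingers measure 114 mm over their backs; the gripper's body (76 mm by 85 mm) begins 54 mm behind the grasp point. The pads swing forward as they close: fully open they stand 13 mm farther back than shut.
Start: joints at [1.146, 0.321, -0.07, 1.45, 0.023, 1.371, -0.057], TCP at [276.138, -588.453, 191.849] pointing down, gripper open.
Joint ranges: [-2.86, 2.86], [-0.3, 2.09], [-1.38, 1.24], [0.06, 2.45], [-1.56, 4.7], [0.09, 2.05], [-2.69, 2.69]. Speed limits (rad/s): [2.57, 2.57, 3.14, 3.14, 3.14, 3.14, 3.14].

INTERFACE

Orientations are given as [roll, pitch, yaw] about the fixed x, y, z axes, in that order (R = Rz(yaw) Ry(pitch) Rx(roll)).
In Python, from plant import get_state, optics, env gives the robot as it stands.
- The arm moves only by the tool play_rows, never from a script. Its argument "increments" is a list that holds one entry, the list of rows, each a list of 7 numbers: the opening, from 0 (shut) to 1 (fully open), then the shift along the tool's x, y, z in mm, then the turn, a rotation vector about the tool's x, y, z in degrees. In form: [[[fingers, dx, dy, dz, wx, wy, wz], ...]]. A call has 1 to 8 rows; each row is the pose to reach, as a shift and turn from the pose commanded when the call began, along the tool's axes at that moment; what a row does not reach only later rows make up. A row lasts 1/10 s, in which the tool goes at most 50 mm and 8.59 degrees, less where a joint would pass 70% of its speed; a pose out of reach is approached as far as the arm can. A call with a gripper value outside its range is refused whole. The fingers move at their own pace and stop on an object; "force" is the grip in N (left out, the last holds). Time passes only in rows, so rows that repeat a pose let the fingers close. It gives the time, the measured TCP pose, the force, the opening and the grip force at its end, in the units of the state.
- get_state(): the state, without advancing time (a new reading comes with each control period).
- optics.snapshot(name): name is "scene" or "side" or "wrist"; returns (picture, depth): 400x640x3 uint8, red, green, blue; 400x640 float32, mm along the optical axis (not along the pixel's ray), 0 where there is no reading.
- optics.camera_params(name): a dict with "K" (3x3 intrinsics, pixels), "eye" and "orientation" of the camera in the world; the wrist camera has in their place "mount" (4x4, takes a point from camera to tool coordinates, whose origin is the TCP and whose axes are the flange's). Camera axes: x right, y up, looking along -z (the intrinsics and any distortion apply to the point x, -y, -z); pixel columns grow to the right and rows downward; lengths in mm; the calibration is good to about 2 mm. A picture is of the moment at which its call begins: read the wrist's pose just before it. camera_params takes no time and is no camera call.
- env.close_job(): hands the job in; it is judged then, once.
The state is a dict: "time_s": time; "joints": joint angles; "dq": joint speeds; "joint_torque": joint torques, N m; "tcp_pos": TCP position; "tool_rot": TCP orientation; "wrist_force": force on the tool from outside, world axes, zero at the start; "moment": the same for the moment, N m; "finger_gap": finger opening in mm; "finger_force": force on a finger pad.
Only numpy, scipy, OpenCV 4.12 (cv2) and the standard library are available. Lean on these libraries where they do the work, as an engineer would, in place of code of your own. Each camera call takes 0.05 s, during which the arm holds its last target. There are 200 camera calls.

## Working session

There is one attempt and no reset: what is moved stays moved. The work goes in short steps, Python scripts to look and compute and a tool call to move; the robot and the scene stay as the last step left them, time stands still between calls to the robot, and variables do not carry over. Pictures are saved under pics/ and viewed, at most 10 in all, crops included, and the job is handed in when it is done.

Besides the shell and the picture viewer there is one more tool, called after ">>>" by a JSON object that holds its "method" and its "body". play_rows: Moves the arm, as the interface text tells. Its arguments: {"type":"object","properties":{"increments":{"type":"array","items":{"type":"array","items":{"type":"array","items":{"type":"number"}}}},"force":{"type":"number"}},"required":["increments"]}

```bash
mkdir -p pics; ls
cat > h.py <<'E'
import numpy as np, cv2
from scipy.spatial.transform import Rotation as R
from plant import get_state, optics, env
def cam(name, st=None):
    p=optics.camera_params(name); K=np.array(p['K'])
    if 'mount' in p:
        T=np.eye(4); T[:3,:3]=R.from_euler('xyz',st['tool_rot']).as_matrix(); T[:3,3]=st['tcp_pos']
        return K, T@np.array(p['mount']), p
    T=np.eye(4); o=np.array(p['orientation']); T[:3,:3]=o if o.shape==(3,3) else R.from_euler('xyz',o).as_matrix(); T[:3,3]=p['eye']
    return K,T,p
def pts(depth,K,T,uv):
    uv=np.atleast_2d(uv).astype(float); d=np.array([depth[int(v),int(u)] for u,v in uv])
    c=np.c_[(uv[:,0]-K[0,2])/K[0,0]*d, -(uv[:,1]-K[1,2])/K[1,1]*d, -d]
    return c@T[:3,:3].T+T[:3,3]
def onz(K,T,uv,z):
    uv=np.atleast_2d(uv).astype(float)
    c=np.c_[(uv[:,0]-K[0,2])/K[0,0], -(uv[:,1]-K[1,2])/K[1,1], -np.ones(len(uv))]@T[:3,:3].T
    return T[:3,3]+c*((z-T[2,3])/c[:,2])[:,None]
E
python3 - <<'E'
from h import *
print(get_state()); print(env.grip_depth)
for n in ("scene","side","wrist"):
    st=get_state(); print(n,optics.camera_params(n))
    im,d=optics.snapshot(n); cv2.imwrite(f'pics/{n}0.png',im[:,:,::-1]); np.savez(f'pics/{n}0.npz',im=im,d=d)
E
```

```text
pics
{'time_s': 0.0, 'joints': array([ 1.14607409,  0.32181449, -0.07007851,  1.45166793,  0.02259688,
        1.37081761, -0.05687903]), 'dq': array([ 5.01319769e-05, -4.05582425e-04,  9.15961165e-04,  2.79921980e-04,
       -2.01735295e-03, -9.37052321e-04,  1.99069193e-05]), 'joint_torque': array([-8.14142113e-04, -4.93570662e+01, -3.82465515e-01, -3.14329612e+01,
        1.32093992e-02,  1.15033519e-02, -2.89448487e-06]), 'tcp_pos': array([ 275.85439187, -587.87889301,  190.73261308]), 'tool_rot': array([-3.13967463e+00,  9.83104031e-05,  4.38867182e-01]), 'wrist_force': array([0.20000704, 0.03872591, 0.19884531]), 'moment': array([-0.0238659 ,  0.02567837,  0.00014244]), 'finger_force': 0.0, 'finger_gap': 85.49875465701315}
18.700000000000003
scene {'K': array([[465.41623001,   0.        , 317.45215932],
       [  0.        , 465.41623001, 201.16806472],
       [  0.        ,   0.        ,   1.        ]]), 'eye': array([1482.10991821,  323.10549595, 1112.61508038]), 'orientation': array([ 0.80613073, -0.02051299,  2.0150041 ])}
side {'K': array([[380.03125054,   0.        , 315.80472485],
       [  0.        , 380.03125054, 202.78802631],
       [  0.        ,   0.        ,   1.        ]]), 'eye': array([298.64474627, 752.55435376, 678.85250396]), 'orientation': array([ 9.52999291e-01, -1.08048451e-03, -2.94227296e+00])}
wrist {'K': array([[311.67865643,   0.        , 319.45325639],
       [  0.        , 311.67865643, 201.91185276],
       [  0.        ,   0.        ,   1.        ]]), 'mount': array([[ 1.02174015e-03,  9.50869362e-01,  3.09590718e-01,
         7.83978880e+01],
       [ 9.99999347e-01, -1.13016175e-03,  1.70860080e-04,
        -5.59951683e-01],
       [ 5.12353203e-04,  3.09590341e-01, -9.50869895e-01,
        -1.82857909e+02],
       [ 0.00000000e+00,  0.00000000e+00,  0.00000000e+00,
         1.00000000e+00]])}
```

View pics/scene0.png

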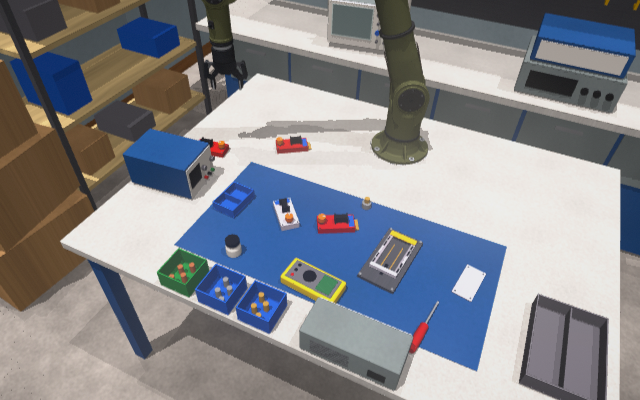

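View pics/side0.png

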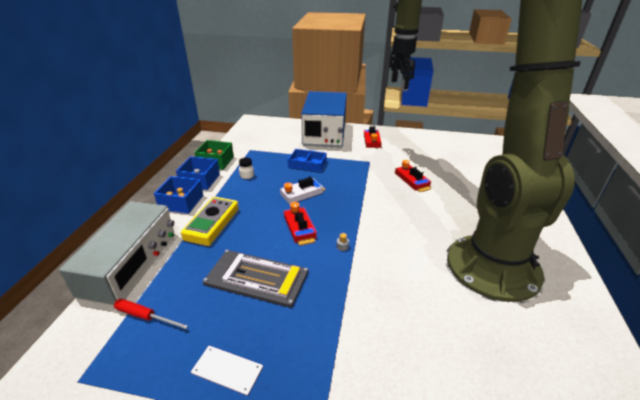

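Module-shaped things in the scene picture: red at (337,222), (293,144) and (215,147), and silver-white at (285,213). The silver-white one on the mat fits "aluminium". The fixture is at (391,258). I'll confirm in an enlarged crop.

Run:
```python
from h import *
im=cv2.imread('pics/scene0.png')
a=cv2.resize(im[190:240,260:320],None,fx=8,fy=8,interpolation=cv2.INTER_CUBIC)[:,:390]
b=cv2.resize(im[225:295,355:425],None,fx=5.7,fy=5.7,interpolation=cv2.INTER_CUBIC)
cv2.imwrite('pics/crop1.png',np.hstack([a[:395],b[:395]]) if a.shape[0]>=395 else a)
z=np.load('pics/scene0.npz'); K,T,_=cam('scene')
for n,u in dict(knob=(290,217),fin=(284,205),fixc=(391,260),lip=(405,237),red=(337,222),jar=(233,241),cap=(367,202),tray=(234,198),multi=(314,280),cover=(468,282),sd=(420,335),red2=(293,144)).items(): print(n,pts(z['d'],K,T,u).round(1))
```

```text
knob [[ 578.4 -179.5   51.3]]
fin [[ 540.2 -221.7   52.7]]
fixc [[572.1 161.   16.1]]
lip [[473.7 172.   26.9]]
red [[509.6 -45.3  26.7]]
jar [[ 750.3 -280.5   60.1]]
cap [[383.5   9.3  31.3]]
tray [[ 563.4 -401.4   27.4]]
multi [[758.9  -7.6  41. ]]
cover [[542.7 389.5   7.5]]
sd [[786.5 312.2  28.7]]
red2 [[ 201.2 -366.6   23.6]]
```

View pics/crop1.png

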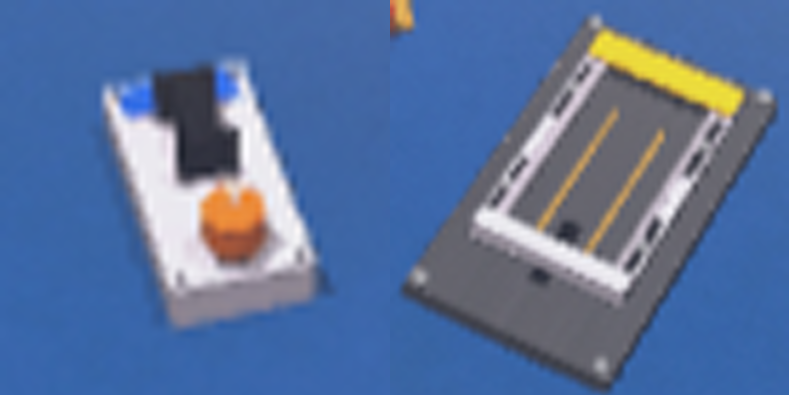

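The crop shows the silver-white module, with its fin at (205,130) and its orange knob at (235,215). It also shows the fixture frame, with the yellow lip at (665,75). This is the aluminium one. Next I'll bring the wrist camera over it.

```bash
cat >> h.py <<'E'
def rot(yaw,tilt=0):  # tool pointing down, x at yaw (deg), tilted about its own module-y axis by -tilt (tongue down)
    return R.from_euler('z',yaw,degrees=True)*R.from_euler('y',-tilt,degrees=True)*R.from_euler('x',180,degrees=True)
def inc(p,Rt,base=None):
    st=get_state(); R0,p0=(R.from_euler('xyz',st['tool_rot']),st['tcp_pos']) if base is None else base
    d=R0.inv().apply(np.array(p)-p0); w=(R0.inv()*Rt).as_rotvec(degrees=True)
    print('inc',d.round(1),w.round(2),'dist',np.linalg.norm(d).round(1)); return d,w
E
python3 - <<'E'
from h import *
inc((545,-215,215),rot(48))
E
```

```text
inc [ 402.1 -223.4  -23.7] [-8.000e-02 -1.000e-02 -2.286e+01] dist 460.6
```

>>> {"method": "play_rows", "body": {"increments": [[[1,40,-22,-20,0,0,-4],[1,85,-47,-40,0,0,-8],[1,130,-72,-40,0,0,-12],[1,175,-97,-40,0,0,-16],[1,220,-122,-40,0,0,-20],[1,265,-147,-40,0,0,-23],[1,310,-172,-40,0,0,-23],[1,355,-197,-35,0,0,-23]]]}}

```text
time_s: 0.95
tcp_pos: [506.7, -268.9, 228.3]
tool_rot: [3.14, 0.0, 0.84]
wrist_force: [1.1, -1.7, 0.1]
finger_gap: 85.1
finger_force: 0.0
```

>>> {"method": "play_rows", "body": {"increments": [[[1,43,0,10,0,0,0],[1,50,-5,12,0,0,0],[1,50,-5,12,0,0,0],[1,50,-5,12,0,0,0]]]}}

```text
time_s: 1.35
tcp_pos: [534.5, -231.6, 215.8]
tool_rot: [3.142, 0.001, 0.839]
wrist_force: [0.6, -0.6, 0.4]
finger_gap: 85.3
finger_force: 0.0
```

Run:
```python
from h import *
st=get_state(); im,d=optics.snapshot('wrist'); cv2.imwrite('pics/w1.png',im[:,:,::-1]); np.savez('pics/w1.npz',im=im,d=d,p=st['tcp_pos'],r=st['tool_rot'])
print(st['time_s'],st['tcp_pos'],np.degrees(st['tool_rot']),st['joints'].round(2),st['wrist_force'])
```

```text
1.35 [ 534.45026222 -231.59991319  215.78574607] [1.79995506e+02 7.85836710e-02 4.80493898e+01] [ 0.71  0.19 -0.4   1.58  0.08  1.39 -0.43] [ 0.57392749 -0.59200204  0.41367841]
```

View pics/w1.png

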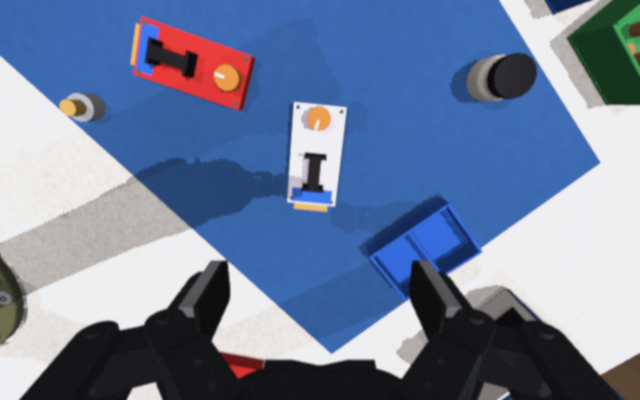

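The wrist picture shows the module with its knob at (319,118), fin at (314,172), brass tongue at (311,207), and body top corners at (294,102), (347,106), (336,207) and (288,205). Now I'll fit its pose.

```bash
cat > fit.py <<'E'
from h import *
import sys
def load(f):
    z=np.load(f); st=dict(tcp_pos=z['p'],tool_rot=z['r']); K,T,_=cam('wrist',st); return z['im'],z['d'],K,T
def fitbox(im,d,K,T,c,zlo,zhi,rad):
    # points with height in (zlo,zhi) near c: rectangle by minAreaRect
    v,u=np.mgrid[0:400,0:640]; c3=np.stack([(u-K[0,2])/K[0,0]*d,-(v-K[1,2])/K[1,1]*d,-d],-1)@T[:3,:3].T+T[:3,3]
    m=(d>0)&(abs(c3[...,2]-(zlo+zhi)/2)<(zhi-zlo)/2)&(np.linalg.norm(c3[...,:2]-c,axis=-1)<rad)
    P=c3[m]; (cx,cy),(w,h),a=cv2.minAreaRect(P[:,:2].astype(np.float32))
    print('n',m.sum(),'z med',np.median(P[:,2]).round(1),'centre',round(cx,1),round(cy,1),'size',round(w,1),round(h,1),'ang',round(a,2)); return P
E
python3 - <<'E'
from fit import *
im,d,K,T=load('pics/w1.npz')
q=onz(K,T,[(294,102),(347,106),(336,207),(288,205)],25)[:,:2]; print(q.round(1))
print('centre',q.mean(0)); ax=(q[0]+q[1]-q[2]-q[3])/2; print('len',np.linalg.norm(ax),'yaw',np.degrees(np.arctan2(ax[1],ax[0])))
print('fin',onz(K,T,(314,172),51),'knob',onz(K,T,(319,118),51), 'depth fin,knob,top,mat',pts(d,K,T,[(314,172),(319,118),(325,140),(270,140)]).round(1))
fitbox(im,d,K,T,q.mean(0),19,30,85)
fitbox(im,d,K,T,q.mean(0),10,30,85)
E
```

```text
[[ 563.4 -154.3]
 [ 605.6 -198.1]
 [ 516.  -282.1]
 [ 472.5 -239.5]]
centre [ 539.35110116 -218.51283139]
len 123.69100061325805 yaw 43.163699085186884
fin [[ 529.85132629 -225.94533696   51.        ]] knob [[ 573.76284591 -185.54871255   51.        ]] depth fin,knob,top,mat [[ 530.  -225.8   52. ]
 [ 573.8 -185.5   52.3]
 [ 561.2 -210.1   24.5]
 [ 508.5 -166.2    3.3]]
n 3903 z med 25.7 centre 539.7 -216.4 size 120.1 60.1 ang 42.5
n 3913 z med 25.7 centre 534.9 -220.8 size 133.4 60.1 ang 42.5
```

Run:
```python
from h import *
inc((535,163,215),rot(-6))
```

```text
inc [ 294.1 -264.2    0.5] [6.000e-02 5.000e-02 5.396e+01] dist 395.3
```

>>> {"method": "play_rows", "body": {"increments": [[[0.6,36,-33,0,0,0,7],[0.6,73,-66,0,0,0,14],[0.6,110,-99,0,0,0,21],[0.6,147,-132,0,0,0,28],[0.6,184,-165,0,0,0,35],[0.6,221,-198,0,0,0,42],[0.6,258,-231,0,0,0,49],[0.6,294,-264,0,0,0,54]]]}}

```text
time_s: 2.2
tcp_pos: [535.7, 164.0, 216.5]
tool_rot: [3.141, -0.002, -0.111]
wrist_force: [0.3, -0.1, 0.2]
finger_gap: 51.6
finger_force: 0.0
```

>>> {"method": "play_rows", "body": {"increments": [[[0.6,0,0,0,0,0,0],[0.6,0,0,0,0,0,0]]]}}

```text
time_s: 2.4
tcp_pos: [535.2, 164.5, 216.2]
tool_rot: [3.141, -0.001, -0.101]
wrist_force: [0.6, -0.8, 0.5]
finger_gap: 51.2
finger_force: 0.0
```

Run:
```python
from fit import *
st=get_state(); im,d=optics.snapshot('wrist'); np.savez('pics/w2.npz',im=im,d=d,p=st['tcp_pos'],r=st['tool_rot'])
print(st['time_s'],st['tcp_pos'],np.degrees(st['tool_rot']),st['joints'].round(2))
cv2.imwrite('pics/w2.png',cv2.resize(im[60:280,180:460,::-1],None,fx=2.7,fy=2.7,interpolation=cv2.INTER_CUBIC))
K,T,_=cam('wrist',st)
P=fitbox(im,d,K,T,np.array([560,160]),8,40,170)
P=fitbox(im,d,K,T,np.array([560,160]),20,40,170)
```

```text
2.4 [535.20414562 164.51203499 216.16352811] [ 1.79965215e+02 -3.90055664e-02 -5.80643437e+00] [ 0.23  0.16 -0.64  1.62  0.1   1.39 -2.1 ]
n 17969 z med 16.0 centre 556.2 104.6 size 223.9 222.2 ang 83.95
n 4229 z med 26.7 centre 555.6 101.6 size 217.9 207.6 ang 83.29
```

View pics/w2.png

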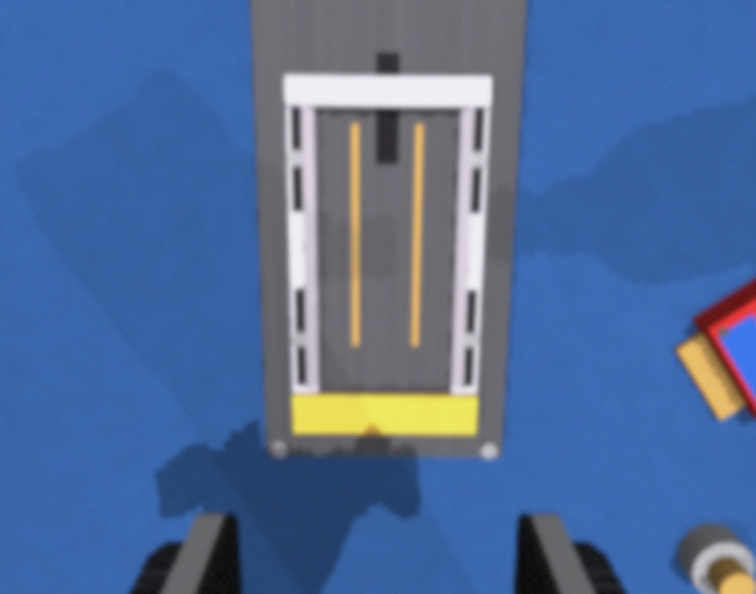

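The crop shows the frame: the lip's inner edge at crop y = 394, the +x wall's inner edge at y = 108, and the outer side edges at x ≈ 284–292 and 478–492. I'll fit it in metric units.

Run:
```python
from fit import *
im,d,K,T=load('pics/w2.npz')
f=lambda L:[(180+x/2.7-.3,60+y/2.7-.3) for x,y in L]
a=onz(K,T,f([(300,108),(475,108)]),27.7); b=onz(K,T,f([(296,394),(474,394)]),28.7)
o=onz(K,T,f([(284,74),(492,74)]),27.7); l=onz(K,T,f([(292,436),(478,436)]),28.7)
print(a.round(1),b.round(1),o.round(1),l.round(1),sep='\n')
print('gap',np.linalg.norm(a.mean(0)-b.mean(0)))
v,u=np.mgrid[0:400,0:640]; c=np.stack([(u-K[0,2])/K[0,0]*d,-(v-K[1,2])/K[1,1]*d,-d],-1)@T[:3,:3].T+T[:3,3]
near=(c[...,1]>90)&(c[...,1]<240)&(c[...,0]>420)&(c[...,0]<700)&(d>0)
for lo,hi in ((9,40),(23,40)):
    P=c[near&(c[...,2]>lo)&(c[...,2]<hi)]; r=cv2.minAreaRect(P[:,:2].astype(np.float32)); print(lo,np.median(P[:,2]),r)
# occupancy in rect frame
th=np.radians(r[2] if r[1][0]>r[1][1] else r[2]-90); print('yaw',np.degrees(th))
ex=np.array([np.cos(th),np.sin(th)]); ey=np.array([-ex[1],ex[0]])
q=(c[...,:2]-np.array(r[0])); qx,qy=q@ex,q@ey
s=near&(abs(qy)<20)
for x in list(range(-92,-60,2))+list(range(56,90,2)):
    m=s&(abs(qx-x)<1); print(x,c[...,2][m].mean().round(1) if m.any() else None,end='; ')
print()
s=near&(abs(qx)<35)
for y in range(-46,47,2):
    m=s&(abs(qy-y)<1); print(y,c[...,2][m].mean().round(1) if m.any() else None,end='; ')
```

```text
[[617.1 188.7  27.7]
 [609.8 115.7  27.7]]
[[492.  206.7  28.7]
 [483.8 124.4  28.7]]
[[631.1 193.6  27.7]
 [622.4 107.9  27.7]]
[[471.5 211.3  28.7]
 [462.7 123.9  28.7]]
gap 126.26501294457267
9 15.995051609789527 ((561.813232421875, 158.16952514648438), (116.28231811523438, 222.2572479248047), 83.93460083007812)
23 27.01623724576541 ((547.5853271484375, 159.64137268066406), (86.4815902709961, 159.119384765625), 83.83345794677734)
yaw -6.166542053222657
-92 15.8; -90 15.6; -88 15.7; -86 16.0; -84 15.6; -82 None; -80 28.5; -78 28.8; -76 28.7; -74 28.7; -72 28.6; -70 28.9; -68 28.6; -66 28.8; -64 25.3; -62 22.6; 56 15.4; 58 15.7; 60 15.6; 62 15.7; 64 15.7; 66 15.7; 68 22.5; 70 27.6; 72 27.9; 74 27.7; 76 27.6; 78 27.6; 80 15.7; 82 15.7; 84 15.6; 86 15.7; 88 15.7; 
-46 306.6; -44 307.6; -42 277.9; -40 252.6; -38 253.5; -36 256.0; -34 227.7; -32 207.9; -30 233.8; -28 248.4; -26 263.5; -24 276.6; -22 282.0; -20 296.6; -18 294.4; -16 294.2; -14 289.9; -12 281.2; -10 282.4; -8 278.5; -6 272.5; -4 258.8; -2 268.9; 0 260.5; 2 252.2; 4 276.8; 6 247.6; 8 263.7; 10 271.8; 12 253.1; 14 293.2; 16 268.6; 18 277.2; 20 298.0; 22 280.2; 24 299.7; 26 297.0; 28 286.1; 30 283.8; 32 260.0; 34 252.5; 36 250.9; 38 232.6; 40 221.2; 42 250.0; 44 272.7; 46 250.1;
```

Run:
```python
from h import *
inc((527.9,-227.2,100),rot(42.5))
```

```text
inc [ 32.9 388.5 116.5] [  0.08   0.   -48.47] dist 406.9
```

>>> {"method": "play_rows", "body": {"increments": [[[0.6,4,49,0,0,0,-6],[0.6,8,97,0,0,0,-12],[0.6,12,145,0,0,0,-18],[0.6,16,193,0,0,0,-24],[0.6,20,241,0,0,0,-30],[0.6,25,289,10,0,0,-36],[0.6,29,337,30,0,0,-42],[0.6,33,382,55,0,0,-48.4]]]}}

```text
time_s: 3.25
tcp_pos: [527.5, -221.4, 163.4]
tool_rot: [3.138, 0.0, 0.741]
wrist_force: [0.9, -0.0, 0.4]
finger_gap: 51.2
finger_force: 0.0
```

>>> {"method": "play_rows", "body": {"increments": [[[0.6,0,0,35,0,0,0],[0.6,0,0,55,0,0,0],[0.6,0,0,55,0,0,0]]]}}

```text
time_s: 3.55
tcp_pos: [524.6, -217.8, 104.3]
tool_rot: [-3.136, 0.004, 0.737]
wrist_force: [-0.7, -0.7, -0.8]
finger_gap: 51.4
finger_force: 0.0
```

Run:
```python
from h import *
st=get_state();print(st['time_s'],st['tcp_pos'],np.degrees(st['tool_rot']),st['joints'].round(2))
inc((527.9,-227.2,29),rot(42.5))
```

```text
3.55 [ 524.60961485 -217.80617887  104.33078765] [-179.67263661    0.20356218   42.22861763] [ 0.69  0.24 -0.39  1.75  0.1   1.18 -0.56]
inc [-3.6  9.6 75.3] [-0.33  0.2  -0.27] dist 76.0
```

>>> {"method": "play_rows", "body": {"increments": [[[0.6,-4,9.6,15,0,0,0],[0.6,-4,9.6,40,0,0,0],[0.6,-4,9.6,40,0,0,0]]]}}

```text
time_s: 3.85
tcp_pos: [530.4, -226.0, 65.6]
tool_rot: [-3.139, 0.002, 0.741]
wrist_force: [-0.3, -0.3, -0.5]
finger_gap: 51.3
finger_force: 0.0
```

Run:
```python
from h import *
inc((527.9,-227.2,29),rot(42.5))
```

```text
inc [-2.6 -0.7 36.6] [-0.18  0.12 -0.05] dist 36.7
```

>>> {"method": "play_rows", "body": {"increments": [[[0.6,-2,-0.5,20,0,0,0],[0.6,-2,-0.5,36,0,0,0],[0.6,-2,-0.5,36,0,0,0],[0.0,-2,-0.5,36,0,0,0],[0.0,-2,-0.5,36,0,0,0],[0.0,-2,-0.5,36,0,0,0],[0.0,-2,-0.5,36,0,0,0],[0.0,-2,-0.5,36,0,0,0]]], "force": 60}}

```text
time_s: 4.65
tcp_pos: [530.7, -226.0, 32.1]
tool_rot: [3.141, -0.0, 0.743]
wrist_force: [0.2, 0.0, -0.3]
finger_gap: -0.1
finger_force: 0.0
```

Run:
```python
from h import *
st=get_state();print(st)
```

```text
{'time_s': 4.65, 'joints': array([ 0.68256751,  0.32337887, -0.38017255,  1.80515368,  0.13756868,
        1.03822301, -0.57799498]), 'dq': array([ 1.34439360e-03,  2.73193464e-03,  7.91125906e-04,  2.73322937e-03,
        2.81258554e-03, -4.22784167e-05, -2.37632665e-04]), 'joint_torque': array([-7.58680369e-03, -4.35534310e+01, -3.39037858e+00, -2.74653322e+01,
        1.19498488e-02, -3.62545186e-03,  4.42223782e-04]), 'tcp_pos': array([ 530.72594717, -225.95541702,   32.13450586]), 'tool_rot': array([ 3.14090673e+00, -1.24377796e-04,  7.42520002e-01]), 'wrist_force': array([ 0.23415388,  0.04417718, -0.34424968]), 'moment': array([ 0.0035031 , -0.01888866,  0.01755832]), 'finger_force': 0.0, 'finger_gap': -0.07839811675103536}
```

The fingers closed on nothing, so I'll look.

Run:
```python
from h import *
st=get_state(); im,d=optics.snapshot('wrist'); s,_=optics.snapshot('scene')
np.savez('pics/w3.npz',im=im,d=d,p=st['tcp_pos'],r=st['tool_rot'])
s=cv2.resize(s[150:250,220:340],(480,400),interpolation=cv2.INTER_CUBIC)
cv2.imwrite('pics/w3.png',np.hstack([im[:,160:480],s])[:,:,::-1])
```

```text
(no output)
```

View pics/w3.png

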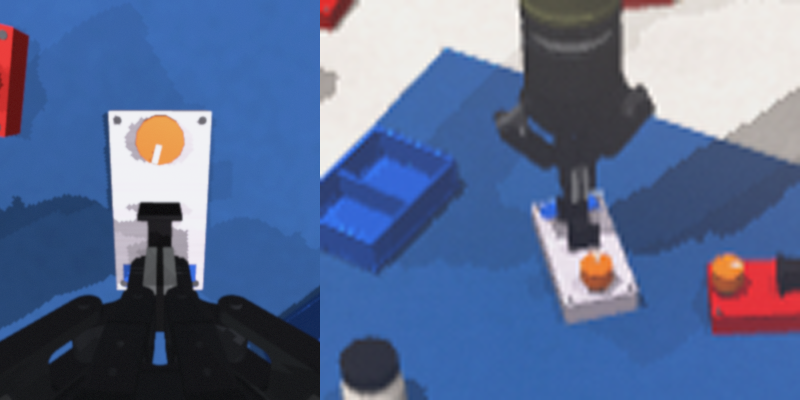

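Run:
```python
from fit import *
im,d,K,T=load('pics/w3.npz'); z=np.load('pics/w3.npz')
def proj(p):
    c=T[:3,:3].T@(np.array(p)-T[:3,3]); return (K[0,2]+K[0,0]*c[0]/-c[2]-160, K[1,2]-K[1,1]*c[1]/-c[2])
print('tcp',proj(z['p'])); print(pts(d,K,T,[(320,210),(320,235),(320,275),(312,265),(331,265),(308,280),(334,280),(319,138)]).round(1))
ex=np.array([np.cos(np.radians(42.5)),np.sin(np.radians(42.5)),0])
C=np.array([539.7,-216.4,0])
for x in (5,-16,-37,46): print(x,proj(C+x*ex+[0,0,51]))
P=fitbox(im,d,K,T,C[:2],19,30,85)
print(env.__dict__ if hasattr(env,'__dict__') else dir(env))
```

```text
tcp (np.float64(160.7553319496164), np.float64(230.4794216421835))
[[ 543.7 -213.3   44.4]
 [ 534.5 -221.8   51.6]
 [ 538.1 -218.3  102.8]
 [ 535.6 -216.    94.2]
 [ 541.6 -221.6   95.3]
 [ 535.1 -214.7  106.9]
 [ 541.6 -222.7  105.9]
 [ 574.2 -184.5   50.6]]
5 (np.float64(159.23581669793742), np.float64(214.07151885983657))
-16 (np.float64(159.17937735685132), np.float64(247.99142619456575))
-37 (np.float64(159.12684480718644), np.float64(279.5633613447349))
46 (np.float64(159.35905185109328), np.float64(140.00749020568963))
n 11124 z med 25.7 centre 539.5 -216.7 size 120.2 60.2 ang 42.56
{}
```

Run:
```python
from fit import *
im,d,K,T=load('pics/w3.npz'); z=np.load('pics/w3.npz'); Rt=R.from_euler('xyz',z['r'])
for u in (308,314,320,326,332):
    uv=[(u,v) for v in range(226,300,8)]; P=pts(d,K,T,uv); t=Rt.inv().apply(P-z['p'])
    print(u,[tuple(np.r_[q,p[2]].round(0).astype(int)) for q,p in zip(t,P)])
cv2.imwrite('pics/w3c.png',cv2.resize(im[190:330,250:390,::-1],(560,560),interpolation=cv2.INTER_CUBIC))
print(get_state()['finger_gap'],get_state()['time_s'])
```

```text
308 [(np.int64(11), np.int64(-7), np.int64(-19), np.int64(51)), (np.int64(6), np.int64(-7), np.int64(-19), np.int64(51)), (np.int64(1), np.int64(-7), np.int64(-19), np.int64(51)), (np.int64(11), np.int64(-6), np.int64(-49), np.int64(81)), (np.int64(11), np.int64(-6), np.int64(-57), np.int64(89)), (np.int64(11), np.int64(-6), np.int64(-63), np.int64(96)), (np.int64(11), np.int64(-5), np.int64(-71), np.int64(104)), (np.int64(11), np.int64(-5), np.int64(-76), np.int64(109)), (np.int64(12), np.int64(-5), np.int64(-83), np.int64(115)), (np.int64(12), np.int64(-5), np.int64(-88), np.int64(120))]
314 [(np.int64(11), np.int64(-4), np.int64(-19), np.int64(51)), (np.int64(6), np.int64(-4), np.int64(-19), np.int64(51)), (np.int64(1), np.int64(-4), np.int64(-19), np.int64(51)), (np.int64(11), np.int64(-3), np.int64(-48), np.int64(80)), (np.int64(11), np.int64(-3), np.int64(-56), np.int64(88)), (np.int64(10), np.int64(-3), np.int64(-62), np.int64(95)), (np.int64(11), np.int64(-3), np.int64(-71), np.int64(103)), (np.int64(11), np.int64(-3), np.int64(-77), np.int64(109)), (np.int64(8), np.int64(-3)
[... 1182 characters left out ...]
, np.int64(-76), np.int64(109)), (np.int64(12), np.int64(2), np.int64(-88), np.int64(120))]
332 [(np.int64(0), np.int64(7), np.int64(7), np.int64(25)), (np.int64(-5), np.int64(7), np.int64(6), np.int64(26)), (np.int64(-11), np.int64(8), np.int64(7), np.int64(25)), (np.int64(10), np.int64(5), np.int64(-48), np.int64(80)), (np.int64(11), np.int64(5), np.int64(-56), np.int64(88)), (np.int64(10), np.int64(5), np.int64(-63), np.int64(95)), (np.int64(10), np.int64(4), np.int64(-70), np.int64(102)), (np.int64(11), np.int64(4), np.int64(-76), np.int64(108)), (np.int64(12), np.int64(4), np.int64(-83), np.int64(115)), (np.int64(12), np.int64(4), np.int64(-88), np.int64(120))]
-0.08793277374521002 4.75
```

View pics/w3c.png

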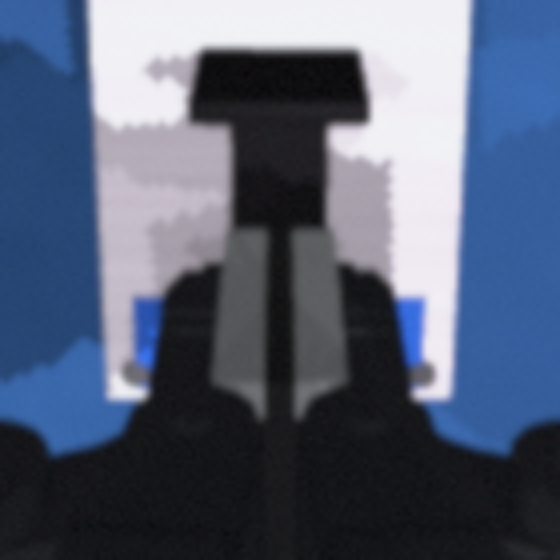

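Run:
```python
from h import *
st=get_state(); im,d=optics.snapshot('scene'); K,T,_=cam('scene')
def proj(p):
    c=T[:3,:3].T@(np.array(p)-T[:3,3]); return np.round([K[0,2]+K[0,0]*c[0]/-c[2], K[1,2]-K[1,1]*c[1]/-c[2]],1)
p=st['tcp_pos']
for h in (0,19,46,70,100): print(h,proj(p+[0,0,h]))
for v in range(180,216,3): print(v,[tuple(pts(d,K,T,(u,v))[0].round(0).astype(int).tolist()) for u in (280,283,286)])
```

```text
0 [284.5 207.3]
19 [284.3 203.2]
46 [284.1 197.2]
70 [283.8 191.7]
100 [283.6 184.7]
180 [(553, -225, 170), (539, -222, 159), (532, -215, 157)]
183 [(550, -227, 155), (542, -221, 150), (537, -213, 149)]
186 [(553, -226, 145), (545, -220, 141), (536, -214, 136)]
189 [(545, -231, 123), (546, -220, 129), (537, -214, 123)]
192 [(546, -231, 111), (538, -225, 107), (533, -216, 107)]
195 [(544, -233, 95), (540, -224, 96), (536, -215, 97)]
198 [(471, -277, 2), (543, -223, 86), (537, -215, 85)]
201 [(525, -245, 48), (523, -235, 51), (512, -230, 43)]
204 [(523, -247, 31), (536, -228, 51), (532, -219, 51)]
207 [(529, -244, 24), (549, -221, 52), (542, -214, 48)]
210 [(547, -234, 30), (555, -218, 45), (546, -212, 39)]
213 [(554, -230, 24), (546, -223, 21), (542, -215, 20)]
```

Depth from both cameras agrees that the real finger tips end about 45.5 mm short of the reported TCP, at z ≈ 78, above the fin. I'll work with that offset from here. Next: open, correct x, then descend with the force watched.

>>> {"method": "play_rows", "body": {"increments": [[[0.5,-3,-1,0,0,0,0],[0.5,-3,-1,0,0,0,0],[0.5,-3,-1,0,0,0,0],[0.5,-3,-1,0,0,0,0]]]}}

```text
time_s: 5.2
tcp_pos: [527.6, -227.2, 31.7]
tool_rot: [3.141, 0.0, 0.742]
wrist_force: [-0.2, 0.5, 0.2]
finger_gap: 42.9
finger_force: 0.0
```

Run:
```python
from h import *
st=get_state(); print(st['tcp_pos'],st['finger_gap']); inc((527.7,-227.4,-17),rot(42.5))
```

```text
[ 527.60037663 -227.15984362   31.7307918 ] 42.85581359535515
inc [-0.1  0.2 48.7] [0.01 0.   0.04] dist 48.7
```

>>> {"method": "play_rows", "body": {"increments": [[[0.5,0,0,15,0,0,0],[0.5,0,0,30,0,0,0],[0.5,0,0,40,0,0,0],[0.5,0,0,44,0,0,0],[0.5,0,0,44,0,0,0]]]}}

```text
time_s: 5.7
tcp_pos: [526.7, -226.7, -13.6]
tool_rot: [-3.139, 0.001, 0.743]
wrist_force: [-0.4, 0.9, -0.0]
finger_gap: 42.9
finger_force: 0.0
```

>>> {"method": "play_rows", "body": {"increments": [[[0.5,0,0,2,0,0,0],[0.5,0.5,0.5,2,0,0,0],[0,0.5,0.5,2,0,0,0],[0,0.5,0.5,2,0,0,0],[0,0.5,0.5,2,0,0,0],[0,0.5,0.5,2,0,0,0],[0,0.5,0.5,2,0,0,0]]], "force": 60}}

```text
time_s: 6.4
tcp_pos: [528.8, -227.5, -13.7]
tool_rot: [3.14, -0.0, 0.742]
wrist_force: [0.5, -1.5, 3.3]
finger_gap: 12.6
finger_force: 59.1
```

Run:
```python
from h import *
st=get_state(); print(st['tcp_pos'],np.degrees(st['tool_rot']),st['finger_gap'],st['finger_force'],st['wrist_force'],st['moment'])
```

```text
[ 528.80527123 -227.46212676  -13.73087539] [ 1.79933572e+02 -1.83991547e-02  4.25384968e+01] 12.641758718616089 59.10735368728638 [ 0.48191036 -1.46714585  3.33066873] [-0.0584455  -0.04692142 -0.05030038]
```

Gripped. Lift straight up, then plan the placing.

>>> {"method": "play_rows", "body": {"increments": [[[0,0,0,-10,0,0,0],[0,0,0,-35,0,0,0],[0,0,0,-70,0,0,0],[0,0,0,-100,0,0,0],[0,0,0,-110,0,0,0],[0,0,0,-110,0,0,0]]]}}

```text
time_s: 7.0
tcp_pos: [528.9, -227.4, 96.9]
tool_rot: [3.139, -0.001, 0.743]
wrist_force: [-0.0, 0.1, -3.8]
finger_gap: 12.7
finger_force: 58.9
```

```bash
cat >> h.py <<'E'
F0=np.array([554.35,158.9,15.0]); FY=-6.1; OFF=np.array([15.3,0.4,16.7])
def place(xt,zt,t,y=0):  # tongue-tip (lower edge) at pocket x=xt, height zt over floor, tilt t
    Rf=R.from_euler('z',FY,degrees=True); Rm=Rf*R.from_euler('y',-t,degrees=True)
    tip=F0+Rf.apply([xt,y,zt]); O=tip+Rm.apply([74,0,0]); return O-Rm.apply(OFF), rot(FY,t)
def tipnow():
    st=get_state(); Rt=R.from_euler('xyz',st['tool_rot'])*R.from_euler('x',180,degrees=True)
    Rf=R.from_euler('z',FY,degrees=True); p=Rf.inv().apply(st['tcp_pos']+Rt.apply(OFF+[-74,0,0])-F0)
    e=(Rf.inv()*Rt).as_euler('zyx',degrees=True)
    print('t',st['time_s'],'tip',p.round(2),'yaw/pitch/roll',e.round(2),'F',Rf.inv().apply(st['wrist_force']).round(1),'gap',st['finger_gap'].round(1),'M',st['moment'].round(2))
E
python3 - <<'E'
from h import *
st=get_state(); print(st['tcp_pos'],st['finger_gap'],st['wrist_force'],st['moment'])
inc(*place(-58,70,14))
E
```

```text
[ 528.94204294 -227.4171412    96.90430896] 12.731852016906776 [-0.01147774  0.08503066 -3.80559635] [ 0.01626525  0.03087229 -0.00282187]
inc [ 281.6 -265.    13.5] [-5.83 13.06 48.41] dist 386.9
```

>>> {"method": "play_rows", "body": {"increments": [[[0,35,-33,0,0,0,6],[0,70,-66,0,-0.7,1.6,12],[0,105,-99,0,-1.5,3.3,18],[0,140,-132,0,-2.2,4.9,24],[0,175,-165,0,-3,6.6,30],[0,211,-198,0,-3.9,8.7,36],[0,246,-231,5,-4.8,10.8,42],[0,281.6,-265,10,-5.8,13,48.4]]]}}

```text
time_s: 7.8
tcp_pos: [553.4, 140.0, 85.1]
tool_rot: [3.136, -0.225, -0.073]
wrist_force: [0.1, 0.5, -3.2]
finger_gap: 13.3
finger_force: 59.0
```

>>> {"method": "play_rows", "body": {"increments": [[[0,0,0,0,0,0,0],[0,0,0,0,0,0,0],[0,0,0,0,0,0,0]]]}}

```text
time_s: 8.1
tcp_pos: [554.7, 136.1, 85.8]
tool_rot: [3.135, -0.225, -0.072]
wrist_force: [-0.0, -0.0, -3.5]
finger_gap: 13.0
finger_force: 59.3
```

Run:
```python
from h import *
tipnow(); inc(*place(-60,30,14)); print(get_state()['joints'].round(2))
st=get_state(); im,d=optics.snapshot('wrist'); s,_=optics.snapshot('side'); np.savez('pics/w4.npz',im=im,d=d,p=st['tcp_pos'],r=st['tool_rot'])
cv2.imwrite('pics/w4.png',np.hstack([im[:,120:520],cv2.resize(s[200:330,180:310],(400,400),interpolation=cv2.INTER_CUBIC)])[:,:,::-1])
```

```text
Traceback (most recent call last):
  File "h.py", line 33, in tipnow
    print('t',st['time_s'],'tip',p.round(2),'yaw/pitch/roll',e.round(2),'F',Rf.inv().apply(st['wrist_force']).round(1),'gap',st['finger_gap'].round(1),'M',st['moment'].round(2))
                                                                                                                             ^^^^^^^^^^^^^^^^^^^^^^
AttributeError: 'float' object has no attribute 'round'
```

```bash
sed -i "s/st\['finger_gap'\].round(1)/round(st['finger_gap'],1)/" h.py
python3 - <<'E'
from h import *
tipnow(); inc(*place(-60,35,14)); print(get_state()['joints'].round(2))
E
```

```text
t 8.1 tip [-58.16 -24.22  74.03] yaw/pitch/roll [  1.95 -12.88   0.05] F [-0.  -0.  -3.5] gap 13.0 M [-0.01  0.37  0.04]
inc [ -9.4 -22.5  36.5] [-0.07  1.12  1.94] dist 43.9
[ 0.22  0.11 -0.6   1.97  0.21  0.9  -2.13]
```

>>> {"method": "play_rows", "body": {"increments": [[[0,-3,-8,12,0,0.4,0.7],[0,-6,-16,24,0,0.8,1.3],[0,-9.4,-22.5,36.5,0,1.1,1.9],[0,-9.4,-22.5,36.5,0,1.1,1.9],[0,-9.4,-22.5,36.5,0,1.1,1.9]]]}}

```text
time_s: 8.6
tcp_pos: [556.4, 158.5, 49.3]
tool_rot: [-3.14, -0.246, -0.106]
wrist_force: [-0.0, -0.4, -2.9]
finger_gap: 13.1
finger_force: 59.2
```

Run:
```python
from h import *
tipnow(); inc(*place(-60,12,14))
st=get_state(); im,d=optics.snapshot('wrist'); s,_=optics.snapshot('side'); np.savez('pics/w4.npz',im=im,d=d,p=st['tcp_pos'],r=st['tool_rot'])
cv2.imwrite('pics/w4.png',np.hstack([im[:,120:520],cv2.resize(s[200:330,180:310],(400,400),interpolation=cv2.INTER_CUBIC)])[:,:,::-1])
```

```text
t 8.6 tip [-58.92   0.16  36.22] yaw/pitch/roll [  0.03 -14.08   0.09] F [ 0.  -0.4 -2.9] gap 13.1 M [ 0.09  0.41 -0.02]
inc [-7.   0.2 23.3] [-0.09 -0.08  0.  ] dist 24.3
```

View pics/w4.png

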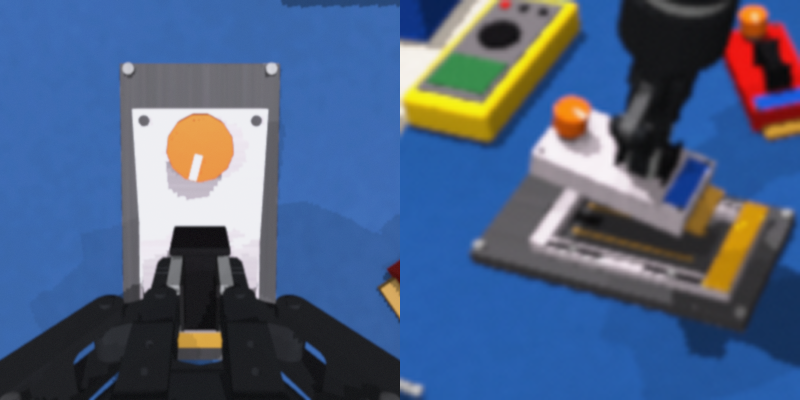

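The picture shows the module held tongue-down over the pocket, its knob at (200,147) in the wrist half and the lip below the tongue in the side half. I'll check the module's pose in the hand from depth.

Run:
```python
from fit import *
im,d,K,T=load('pics/w4.npz'); z=np.load('pics/w4.npz'); Rt=R.from_euler('xyz',z['r'])*R.from_euler('x',180,degrees=True)
v,u=np.mgrid[0:400,0:640]; c=np.stack([(u-K[0,2])/K[0,0]*d,-(v-K[1,2])/K[1,1]*d,-d],-1)@T[:3,:3].T+T[:3,3]
m=Rt.inv().apply((c-z['p']).reshape(-1,3)).reshape(c.shape)  # M frame from TCP
s=(d>0)&(abs(m[...,2]-(16.7+22.5))<6)&(m[...,0]>20)&(m[...,0]<90)&(abs(m[...,1])<40)&(im.min(-1)>150)
P=m[s]; A=np.c_[P[:,:2],np.ones(len(P))]; k=np.linalg.lstsq(A,P[:,2],rcond=None)[0]
print(len(P),'slope deg',np.degrees(k[:2]),'z at fin',k@[0,0,1],'expected',16.7+22, 'xmax',np.percentile(P[:,0],99.7),'exp',75.3)
for x in (30,40,70):
    q=P[abs(P[:,0]-x)<4]; print(x,np.percentile(q[:,1],[.5,99.5]))
r=cv2.minAreaRect(P[:,:2].astype(np.float32)); print(r)
```

```text
11216 slope deg [-0.39496007 -0.01057519] z at fin 39.916004385179505 expected 38.7 xmax 75.16701103072086 exp 75.3
30 [-29.65393245  29.70760353]
40 [-29.70103505  29.62055808]
70 [-29.77263956  29.80138945]
((47.598960876464844, -0.05872344970703125), (55.18741226196289, 60.3278694152832), 0.01621479168534279)
```

```bash
sed -i 's/OFF=np.array(\[.*\])/OFF=np.array([15.3,0.0,17.1])/' h.py
python3 - <<'E'
from h import *
tipnow(); inc(*place(-60,12,14.3)); inc(*place(-60,3,14.3))
E
```

```text
t 8.7 tip [-58.23   0.33  37.54] yaw/pitch/roll [  0.02 -14.2    0.14] F [ 0.4 -0.6 -2.1] gap 12.7 M [0.04 0.37 0.09]
inc [-8.   0.4 24.2] [-0.13  0.1  -0.02] dist 25.5
inc [-10.2   0.4  32.9] [-0.13  0.1  -0.02] dist 34.5
```

>>> {"method": "play_rows", "body": {"increments": [[[0,-3,0.2,10,0,0,0],[0,-6,0.4,18,0,0,0],[0,-8,0.4,24,0,0,0],[0,-9,0.4,29,0,0,0],[0,-10.2,0.4,33,0,0,0],[0,-10.2,0.4,33,0,0,0],[0,-10.2,0.4,33,0,0,0]]]}}

```text
time_s: 9.4
tcp_pos: [554.7, 160.2, 15.2]
tool_rot: [-3.139, -0.247, -0.105]
wrist_force: [0.3, 0.1, -3.1]
finger_gap: 12.8
finger_force: 59.4
```

Run:
```python
from h import *
tipnow(); inc(*place(-66,1,14.3))
```

```text
t 9.4 tip [-60.93   1.18   2.46] yaw/pitch/roll [  0.13 -14.16   0.17] F [ 0.3  0.1 -3.1] gap 12.8 M [-0.01  0.43 -0.05]
inc [-5.2  1.3  0. ] [-0.17  0.14  0.09] dist 5.4
```

>>> {"method": "play_rows", "body": {"increments": [[[0,-1.5,1,0,0,0,0],[0,-3,1.3,0,0,0,0],[0,-5,1.3,0,0,0,0],[0,-5,1.3,0,0,0,0]]]}}

```text
time_s: 9.8
tcp_pos: [549.2, 159.3, 14.0]
tool_rot: [-3.139, -0.247, -0.105]
wrist_force: [-0.8, -0.0, -3.2]
finger_gap: 13.1
finger_force: 59.4
```

Run:
```python
from h import *
tipnow(); inc(*place(-71,0.7,14.3))
```

```text
t 9.8 tip [-66.22  -0.32   1.21] yaw/pitch/roll [  0.13 -14.15   0.15] F [-0.8 -0.1 -3.2] gap 13.1 M [ 0.06  0.47 -0.04]
inc [-4.7 -0.2 -0.8] [-0.15  0.15  0.1 ] dist 4.8
```

>>> {"method": "play_rows", "body": {"increments": [[[0,-2,0,0,0,0,0],[0,-3.5,0,-0.5,0,0,0],[0,-4.7,0,-0.8,0,0,0],[0,-4.7,0,-0.8,0,0,0]]]}}

```text
time_s: 10.2
tcp_pos: [544.7, 159.8, 13.6]
tool_rot: [-3.139, -0.247, -0.105]
wrist_force: [0.5, -0.3, -2.2]
finger_gap: 12.7
finger_force: 59.4
```

Run:
```python
from h import *
tipnow(); inc(*place(-73.5,0.7,14.3))
```

```text
t 10.2 tip [-70.81  -0.26   0.85] yaw/pitch/roll [  0.13 -14.15   0.16] F [ 0.6 -0.2 -2.2] gap 12.7 M [ 0.04  0.46 -0.02]
inc [-2.6 -0.1 -0.7] [-0.16  0.15  0.09] dist 2.7
```

>>> {"method": "play_rows", "body": {"increments": [[[0,-1,0,-0.25,0,0,0],[0,-2,0,-0.5,0,0,0],[0,-3,0,-0.75,0,0,0],[0,-3,0,-0.75,0,0,0]]]}}

```text
time_s: 10.6
tcp_pos: [541.6, 160.1, 13.6]
tool_rot: [-3.139, -0.247, -0.105]
wrist_force: [-0.3, 0.6, -3.7]
finger_gap: 13.1
finger_force: 59.4
```

Run:
```python
from h import *
tipnow()
```

```text
t 10.6 tip [-73.88  -0.3    0.81] yaw/pitch/roll [  0.13 -14.15   0.16] F [-0.3  0.6 -3.7] gap 13.1 M [ 0.06  0.53 -0.01]
```

>>> {"method": "play_rows", "body": {"increments": [[[0,-0.7,0,-0.17,0,0,0],[0,-1.4,0,-0.35,0,0,0],[0,-2,0,-0.5,0,0,0]]]}}

```text
time_s: 10.9
tcp_pos: [540.4, 160.2, 13.9]
tool_rot: [-3.139, -0.248, -0.105]
wrist_force: [2.4, -0.4, -4.1]
finger_gap: 13.1
finger_force: 59.1
```

Run:
```python
from h import *
tipnow()
```

```text
t 10.9 tip [-75.11  -0.28   1.04] yaw/pitch/roll [  0.12 -14.23   0.18] F [ 2.4 -0.2 -4.1] gap 13.1 M [-0.06 -0.17  0.  ]
```

>>> {"method": "play_rows", "body": {"increments": [[[0,-0.8,0,-0.2,0,0,0],[0,-0.8,0,-0.2,0,0,0]]]}}

```text
time_s: 11.1
tcp_pos: [540.2, 160.3, 14.1]
tool_rot: [-3.138, -0.249, -0.105]
wrist_force: [4.2, -0.7, -5.3]
finger_gap: 13.1
finger_force: 58.8
```

Run:
```python
from h import *
tipnow()
```

```text
t 11.1 tip [-75.32  -0.27   1.23] yaw/pitch/roll [  0.11 -14.29   0.2 ] F [ 4.2 -0.2 -5.3] gap 13.1 M [-0.07 -0.83  0.01]
```

The end stop is felt: 4 N at tip x = −75.3, so the frame shift matches my estimate within 1 mm. Back off slightly.

>>> {"method": "play_rows", "body": {"increments": [[[0,1.2,0,0.6,0,0,0],[0,1.2,0,0.6,0,0,0],[0,1.2,0,0.6,0,0,0]]]}}

```text
time_s: 11.4
tcp_pos: [540.5, 160.3, 13.6]
tool_rot: [-3.139, -0.247, -0.105]
wrist_force: [3.1, -0.9, -3.3]
finger_gap: 12.9
finger_force: 59.3
```

Run:
```python
from h import *
tipnow()
for t in (11,8,5,3): inc(*place(-74.7,0.4,t))
```

```text
t 11.4 tip [-74.99  -0.25   0.8 ] yaw/pitch/roll [  0.12 -14.18   0.16] F [ 3.2 -0.5 -3.3] gap 12.9 M [-0.2  -0.23 -0.01]
inc [-0.9 -0.1  3.7] [-0.16 -3.18  0.08] dist 3.8
inc [-2.  -0.1  6.7] [-0.15 -6.18  0.09] dist 7.0
inc [-3.3 -0.1  9.6] [-0.15 -9.18  0.09] dist 10.2
inc [-4.2 -0.1 11.5] [ -0.15 -11.18   0.1 ] dist 12.3
```

>>> {"method": "play_rows", "body": {"increments": [[[0,0.2,0,1.2,0,-1,0],[0,-0.2,0,2.4,-0.1,-2.1,0],[0,-0.6,0,3.7,-0.1,-3.2,0.1],[0,-1,0,5.2,-0.1,-4.7,0.1],[0,-1.5,0,6.7,-0.1,-6.2,0.1],[0,-1.5,0,6.7,-0.1,-6.2,0.1]]]}}

```text
time_s: 12.0
tcp_pos: [540.6, 160.2, 6.0]
tool_rot: [-3.14, -0.136, -0.108]
wrist_force: [-0.2, 0.3, 0.7]
finger_gap: 12.9
finger_force: 59.8
```

Run:
```python
from h import *
tipnow()
for t in (5,3,1.5,0): inc(*place(-74.7,0.3,t))
```

```text
t 12.0 tip [-7.425e+01 -1.400e-01 -1.000e-02] yaw/pitch/roll [-0.07 -7.82  0.07] F [-0.2  0.3  0.7] gap 12.9 M [-0.09  0.35  0.07]
inc [-1.3 -0.2  2.5] [-0.08 -2.82 -0.07] dist 2.8
inc [-2.  -0.2  4.5] [-0.08 -4.82 -0.07] dist 4.9
inc [-2.6 -0.2  6. ] [-0.08 -6.32 -0.07] dist 6.5
inc [-3.3 -0.2  7.5] [-0.08 -7.82 -0.07] dist 8.1
```

>>> {"method": "play_rows", "body": {"increments": [[[0,-0.5,0,1.1,0,-1.2,0],[0,-1,0,2.3,0,-2.5,0],[0,-1.5,0,3.4,0,-3.7,0],[0,-2,0,4.5,0,-4.8,0],[0,-2,0,4.5,0,-4.8,0]]]}}

```text
time_s: 12.5
tcp_pos: [539.5, 160.1, 1.4]
tool_rot: [-3.14, -0.054, -0.107]
wrist_force: [1.0, -0.1, -1.6]
finger_gap: 12.9
finger_force: 59.3
```

Run:
```python
from h import *
tipnow()
for t in (1.5,0.4,-0.4): inc(*place(-74.7,0.3,t))
```

```text
t 12.5 tip [-74.45  -0.31   0.28] yaw/pitch/roll [-0.05 -3.09  0.07] F [ 1.  -0.  -1.6] gap 12.9 M [0.   0.14 0.02]
inc [-0.7 -0.3  1.6] [-0.07 -1.59 -0.05] dist 1.8
inc [-1.1 -0.3  2.7] [-0.07 -2.69 -0.05] dist 2.9
inc [-1.4 -0.3  3.5] [-0.07 -3.49 -0.05] dist 3.8
```

>>> {"method": "play_rows", "body": {"increments": [[[0,-0.4,0,0.9,0,-0.9,0],[0,-0.8,0,1.8,0,-1.8,0],[0,-1.1,0,2.7,0,-2.7,0],[0,-1.1,0,2.7,0,-2.7,0]]]}}

```text
time_s: 12.9
tcp_pos: [538.6, 160.3, -1.2]
tool_rot: [-3.14, -0.007, -0.107]
wrist_force: [0.6, -0.5, -2.4]
finger_gap: 12.8
finger_force: 59.3
```

Run:
```python
from h import *
tipnow(); inc(*place(-74.5,-0.2,-0.2))
```

```text
t 12.9 tip [-74.61  -0.26   0.5 ] yaw/pitch/roll [-0.04 -0.43  0.07] F [ 0.6 -0.4 -2.4] gap 12.8 M [-0.02  0.05  0.02]
inc [-0.1 -0.3  1.3] [-0.07 -0.63 -0.04] dist 1.4
```

>>> {"method": "play_rows", "body": {"increments": [[[0,0,0,0.6,0,0,0],[0,0,0,1.2,0,0,0],[0,0,0,1.8,0,0,0],[0,0,0,1.8,0,0,0]]]}}

```text
time_s: 13.3
tcp_pos: [538.7, 160.5, -1.7]
tool_rot: [-3.141, -0.009, -0.107]
wrist_force: [0.7, -1.9, 5.1]
finger_gap: 12.8
finger_force: 60.7
```

Run:
```python
from h import *
tipnow()
```

```text
t 13.3 tip [-74.55  -0.12  -0.14] yaw/pitch/roll [-0.01 -0.53  0.04] F [ 0.9 -1.8  5.1] gap 12.8 M [-0.3   0.57  0.03]
```

>>> {"method": "play_rows", "body": {"increments": [[[0.5,0,0,0,0,0,0],[0.5,0,0,0,0,0,0],[0.5,0,0,0,0,0,0],[0.5,0,0,0,0,0,0],[0.5,0,0,-20,0,0,0],[0.5,0,0,-60,0,0,0],[0.5,0,0,-80,0,0,0],[0.5,0,0,-80,0,0,0]]]}}

```text
time_s: 14.1
tcp_pos: [540.0, 161.5, 80.6]
tool_rot: [-3.139, -0.014, -0.106]
wrist_force: [0.7, 0.0, 0.5]
finger_gap: 42.8
finger_force: 0.0
```

Run:
```python
from fit import *
st=get_state(); im,d=optics.snapshot('wrist'); np.savez('pics/w5.npz',im=im,d=d,p=st['tcp_pos'],r=st['tool_rot'])
print(st['time_s'],st['tcp_pos'],st['finger_gap'],st['joints'].round(2))
cv2.imwrite('pics/w5.png',cv2.resize(im[80:380,160:480,::-1],None,fx=1.8,fy=1.8))
K,T,_=cam('wrist',st); v,u=np.mgrid[0:400,0:640]; c=np.stack([(u-K[0,2])/K[0,0]*d,-(v-K[1,2])/K[1,1]*d,-d],-1)@T[:3,:3].T+T[:3,3]
m=R.from_euler('z',-FY,degrees=True).apply((c-F0).reshape(-1,3)).reshape(c.shape)
s=(d>0)&(abs(m[...,2]-22)<7)&(m[...,0]>-65)&(m[...,0]<75)&(abs(m[...,1])<36)&(m[...,2]>18)
s=s&(im.min(-1)>120)
P=m[s]; A=np.c_[P[:,:2],np.ones(len(P))]; k=np.linalg.lstsq(A,P[:,2],rcond=None)[0]
print(len(P),'slope',np.degrees(k[:2]).round(2),'z',k[2],cv2.minAreaRect(P[:,:2].astype(np.float32)))
s=(d>0)&(m[...,2]>30)&(m[...,2]<52)&(im[...,0]>180)&(im[...,2]<120)&(abs(m[...,1])<30)&(m[...,0]>20)
P=m[s];print('knob',len(P),np.median(P[:,2]),cv2.minEnclosingCircle(P[P[:,2]>np.median(P[:,2])-2][:,:2].astype(np.float32)))
```

```text
14.1 [540.03798674 161.51951329  80.61585136] 42.83719143554891 [ 0.21  0.27 -0.63  1.8   0.18  1.12 -2.16]
8282 slope [-0.05  0.02] z 22.735098719652203 ((-1.5446319580078125, -0.1702442169189453), (120.40160369873047, 60.17768096923828), 0.026354439556598663)
knob 1067 48.648278644945776 ((44.58160400390625, -0.025698382407426834), 12.30079174041748)
```

View pics/w5.png

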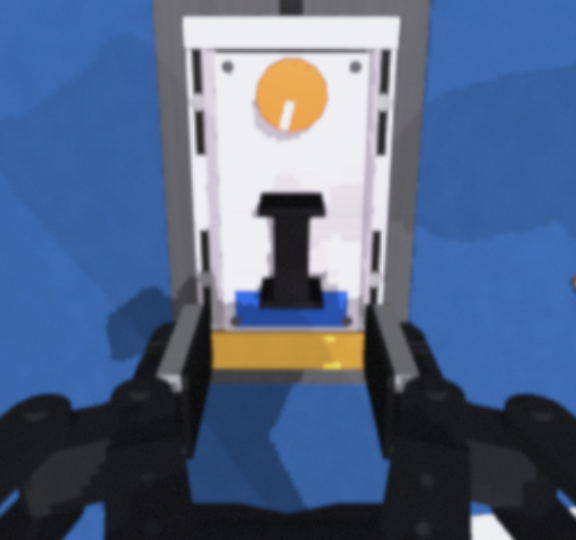

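The module lies flat and home: slope under 0.1°, top 22 mm over the floor, frame gaps even. The knob is at crop (291,95), still up. Next: shut the fingers and go above the knob, yawed ready for the later twist.

Run:
```python
from h import *
p=F0+R.from_euler('z',FY,degrees=True).apply([44.5,0,0]); print(p)
inc((p[0],p[1],35),rot(65))
```

```text
[598.59803851 154.17124883  15.        ]
inc [59.8  0.4 44.3] [  0.31  -0.61 -71.1 ] dist 74.4
```

>>> {"method": "play_rows", "body": {"increments": [[[0,7,0,0,0,0,-8],[0,15,0,0,0,0,-16],[0,23,0,0,0,0,-24],[0,31,0,0,0,0,-32],[0,39,0,5,0,0,-40],[0,47,0,10,0.1,-0.2,-48],[0,55,0,20,0.2,-0.4,-56],[0,60,0,30,0.3,-0.6,-64]]]}}

```text
time_s: 14.95
tcp_pos: [597.0, 153.6, 45.6]
tool_rot: [-3.137, 0.003, 1.016]
wrist_force: [0.4, -0.6, -0.4]
finger_gap: -0.0
finger_force: 0.0
```

>>> {"method": "play_rows", "body": {"increments": [[[0,0,0,5,0,0,-7],[0,0,0,10,0,0,-7],[0,0,0,10,0,0,-7]]]}}

```text
time_s: 15.25
tcp_pos: [595.9, 153.8, 35.6]
tool_rot: [-3.136, 0.003, 1.13]
wrist_force: [0.1, -0.2, 0.3]
finger_gap: -0.2
finger_force: 0.0
```

```bash
cat > n.py <<'E'
from h import *
import sys
st=get_state(); print(round(st['time_s'],2),st['tcp_pos'].round(2),np.degrees(st['tool_rot']).round(2),'gap',round(st['finger_gap'],1),'F',st['wrist_force'].round(1),'M',st['moment'].round(2),'q7',st['joints'][6].round(2))
inc((598.6,154.2,float(sys.argv[1])),rot(float(sys.argv[2])))
E
python3 n.py 20 65
```

```text
15.25 [595.9  153.77  35.63] [-1.7967e+02  1.6000e-01  6.4750e+01] gap -0.2 F [ 0.1 -0.2  0.3] M [-0.01 -0.01 -0.  ] q7 -1.0
inc [ 1.6  2.4 15.6] [-0.34  0.16 -0.25] dist 15.9
```

>>> {"method": "play_rows", "body": {"increments": [[[0,1.6,2.4,6,-0.3,0.1,0],[0,1.6,2.4,12,-0.3,0.1,0],[0,1.6,2.4,16,-0.3,0.1,0],[0,1.6,2.4,18,-0.3,0.1,0],[0,1.6,2.4,20,-0.3,0.1,0],[0,1.6,2.4,20,-0.3,0.1,0]]]}}

```text
time_s: 15.85
tcp_pos: [600.2, 154.6, 17.9]
tool_rot: [3.139, -0.001, 1.133]
wrist_force: [0.4, 0.2, 3.4]
finger_gap: 0.3
finger_force: 1.5
```

```bash
python3 n.py 10 65
```

```text
15.85 [600.2  154.63  17.86] [ 1.7985e+02 -4.0000e-02  6.4890e+01] gap 0.3 F [0.4 0.2 3.4] M [-0.04  0.18  0.01] q7 -1.02
inc [-1.1 -1.3  7.9] [ 0.15 -0.04 -0.11] dist 8.0
```

>>> {"method": "play_rows", "body": {"increments": [[[0,0,0,2,0,0,0],[0,0,0,4,0,0,0],[0,0,0,6,0,0,0],[0,0,0,8,0,0,0],[0,0,0,8,0,0,0]]]}}

```text
time_s: 16.35
tcp_pos: [601.0, 154.7, 17.0]
tool_rot: [3.136, 0.002, 1.132]
wrist_force: [-14.4, -5.9, 44.2]
finger_gap: 0.3
finger_force: 21.8
```

```bash
python3 n.py 10 65
```

```text
16.35 [600.97 154.7   16.99] [1.7968e+02 1.1000e-01 6.4880e+01] gap 0.3 F [-14.4  -5.9  44.2] M [-1.53  3.69 -0.03] q7 -1.02
inc [-1.4 -2.   7. ] [ 0.32  0.11 -0.12] dist 7.4
```

44 N and the knob hardly moved. I'll back off and measure what is under the fingers.

>>> {"method": "play_rows", "body": {"increments": [[[0,0,0,-8,0,0,0],[0,0,0,-25,0,0,0],[0,0,0,-50,0,0,0],[0,0,0,-65,0,0,0],[0,0,0,-65,0,0,0],[0,0,0,-65,0,0,0]]]}}

```text
time_s: 16.95
tcp_pos: [600.0, 154.3, 74.3]
tool_rot: [3.139, -0.0, 1.132]
wrist_force: [-0.3, 0.3, -0.0]
finger_gap: 0.0
finger_force: 0.0
```

```bash
cat > look.py <<'E'
from fit import *
def look(name,save=None):
    st=get_state(); im,d=optics.snapshot(name); K,T,_=cam(name,st); v,u=np.mgrid[0:400,0:640]
    c=np.stack([(u-K[0,2])/K[0,0]*d,-(v-K[1,2])/K[1,1]*d,-d],-1)@T[:3,:3].T+T[:3,3]
    m=R.from_euler('z',-FY,degrees=True).apply((c-F0).reshape(-1,3)).reshape(c.shape)
    s=(d>0)&(m[...,2]>18)&(m[...,2]<27)&(m[...,0]>-65)&(m[...,0]<75)&(abs(m[...,1])<36)&(im.min(-1)>120)
    P=m[s]; A=np.c_[P[:,:2],np.ones(len(P))]; k=np.linalg.lstsq(A,P[:,2],rcond=None)[0]
    print(name,len(P),'top slope',np.degrees(k[:2]).round(2),'z',k[2].round(2),cv2.minAreaRect(P[:,:2].astype(np.float32)))
    s=(d>0)&(m[...,2]>30)&(m[...,2]<54)&(im[...,0]>170)&(im[...,2]<120)&(abs(m[...,1])<30)&(m[...,0]>20)
    P=m[s]; zt=np.percentile(P[:,2],80) if len(P) else 0; Q=P[P[:,2]>zt-2]
    print('knob',len(P),'ztop',zt,cv2.minEnclosingCircle(Q[:,:2].astype(np.float32)) if len(Q) else '')
    f=(d>0)&(im.max(-1)<60)&(abs(m[...,1])<14)&(m[...,0]<8)&(m[...,0]>-42)&(m[...,2]>30)&(m[...,2]<60); print('fin',f.sum(),np.percentile(m[f][:,2],80) if f.any() else '')
    return im,d,m
E
python3 - <<'E'
from look import *
st=get_state(); print(st['time_s'],st['tcp_pos'].round(1))
im,d,m=look('wrist'); np.savez('pics/w6.npz',im=im,d=d,p=st['tcp_pos'],r=st['tool_rot'])
im2,_,_=look('scene'); cv2.imwrite('pics/w6.png',im[:,:,::-1])
E
```

```text
16.95 [600.  154.3  74.3]
wrist 7112 top slope [-0.04 -0.14] z 22.72 ((-1.5436630249023438, 0.09089279174804688), (120.91377258300781, 60.713958740234375), 0.11291442066431046)
knob 823 ztop 43.17463476991233 ((44.919498443603516, 0.3918568193912506), 12.315506935119629)
fin 1899 48.95527409518215
scene 329 top slope [ 0.2 -0.1] z 21.96 ((0.15018081665039062, -0.22323989868164062), (125.313232421875, 60.54986572265625), 0.08466190099716187)
knob 36 ztop 43.21503641907111 ((46.794185638427734, -1.0374125242233276), 10.533238410949707)
fin 69 48.39515370112385
```

The knob top dropped from 48.6 to 43.2 mm with the same bias as before, so it is fully down and the 44 N was its hard stop. The shut tips therefore sit about 40 mm off the TCP. Now I'll grip the knob.

>>> {"method": "play_rows", "body": {"increments": [[[0.4,0,0,10,0,0,0],[0.4,-0.5,-1,25,0,0,0],[0.4,-0.5,-1,35,0,0,0],[0.4,-0.5,-1,35,0,0,0]]]}}

```text
time_s: 17.45
tcp_pos: [596.9, 153.9, 36.6]
tool_rot: [-3.14, 0.002, 1.133]
wrist_force: [0.3, 0.0, -0.5]
finger_gap: 34.2
finger_force: 0.0
```

```bash
sed -i 's/598.6,154.2/598.9,154.3/' n.py; python3 n.py 0 65
```

```text
17.45 [596.87 153.9   36.56] [-1.799e+02  1.200e-01  6.492e+01] gap 34.2 F [ 0.3  0.  -0.5] M [0.04 0.01 0.01] q7 -1.0
inc [ 1.3  1.7 36.6] [-0.1   0.12 -0.08] dist 36.6
```

>>> {"method": "play_rows", "body": {"increments": [[[0.4,0.5,1.2,10,0,0,0],[0.4,0.5,1.2,17,0,0,0],[0.4,0.5,1.2,17,0,0,0],[0.4,0.5,1.2,17,0,0,0]]]}}

```text
time_s: 17.85
tcp_pos: [600.3, 154.6, 22.6]
tool_rot: [3.139, -0.001, 1.133]
wrist_force: [0.2, 0.7, -0.2]
finger_gap: 33.8
finger_force: 0.0
```

```bash
python3 n.py 0 65
```

```text
17.85 [600.32 154.57  22.56] [ 1.7988e+02 -4.0000e-02  6.4910e+01] gap 33.8 F [ 0.2  0.7 -0.2] M [ 0.   -0.01 -0.01] q7 -1.01
inc [-0.9 -1.2 22.6] [ 0.12 -0.04 -0.09] dist 22.6
```

>>> {"method": "play_rows", "body": {"increments": [[[0.4,-0.6,-1,8,0,0,0],[0.4,-0.6,-1,15,0,0,0],[0.4,-0.6,-1,21,0,0,0],[0.4,-0.6,-1,21,0,0,0],[0.4,-0.6,-1,21,0,0,0]]]}}

```text
time_s: 18.35
tcp_pos: [599.1, 154.4, 1.4]
tool_rot: [3.14, -0.001, 1.133]
wrist_force: [-0.1, 0.7, 0.3]
finger_gap: 34.4
finger_force: 0.0
```

```bash
python3 n.py 0 65
```

```text
18.35 [599.07 154.37   1.37] [ 1.7989e+02 -3.0000e-02  6.4910e+01] gap 34.4 F [-0.1  0.7  0.3] M [ 0.04 -0.02  0.01] q7 -1.03
inc [-0.1 -0.1  1.4] [ 0.11 -0.03 -0.1 ] dist 1.4
```

Centred. Close with 30 N.

>>> {"method": "play_rows", "body": {"increments": [[[0,0,0,0.5,0,0,0],[0,0,0,0.5,0,0,0],[0,0,0,0.5,0,0,0],[0,0,0,0.5,0,0,0]]], "force": 30}}

```text
time_s: 18.75
tcp_pos: [599.7, 154.4, 1.7]
tool_rot: [3.138, -0.001, 1.133]
wrist_force: [0.1, -0.6, 2.9]
finger_gap: 24.7
finger_force: 29.5
```

```bash
python3 n.py 0 65
```

```text
18.75 [599.72 154.45   1.71] [ 1.7981e+02 -7.0000e-02  6.4900e+01] gap 24.7 F [ 0.1 -0.6  2.9] M [-0.05  0.04  0.01] q7 -1.03
inc [-0.5 -0.7  1.7] [ 0.19 -0.07 -0.1 ] dist 1.9
```

>>> {"method": "play_rows", "body": {"increments": [[[0,0,0,0,0,0,7],[0,0,0,0,0,0,14],[0,0,0,0,0,0,21],[0,0,0,0,0,0,28],[0,0,0,0,0,0,35],[0,0,0,0,0,0,42],[0,0,0,0,0,0,49],[0,0,0,0,0,0,56]]]}}

```text
time_s: 19.55
tcp_pos: [599.8, 154.2, 1.7]
tool_rot: [3.141, -0.003, 0.15]
wrist_force: [-0.5, -0.0, 3.2]
finger_gap: 24.4
finger_force: 29.4
```

```bash
python3 n.py 0 5
```

```text
19.55 [599.83 154.22   1.69] [179.94  -0.2    8.61] gap 24.4 F [-0.5 -0.   3.2] M [-0.17 -0.01  0.03] q7 -1.93
inc [-0.9 -0.2  1.7] [ 0.05 -0.2   3.61] dist 1.9
```

>>> {"method": "play_rows", "body": {"increments": [[[0,0,0,0,0,0,4],[0,0,0,0,0,0,8],[0,0,0,0,0,0,12],[0,0,0,0,0,0,16],[0,0,0,0,0,0,20],[0,0,0,0,0,0,20]]]}}

```text
time_s: 20.15
tcp_pos: [600.6, 153.3, 1.8]
tool_rot: [3.141, -0.005, -0.194]
wrist_force: [2.2, -3.0, 2.9]
finger_gap: 24.4
finger_force: 29.9
```

```bash
python3 n.py 0 -18
```

```text
20.15 [600.65 153.29   1.77] [179.97  -0.3  -11.13] gap 24.4 F [ 2.2 -3.   2.9] M [-0.56 -0.49  0.05] q7 -2.25
inc [-1.9 -0.7  1.8] [ 0.02 -0.3   6.87] dist 2.7
```

>>> {"method": "play_rows", "body": {"increments": [[[0,-0.8,-0.5,0,0,0,3],[0,-0.8,-0.5,0,0,0,6],[0,-0.8,-0.5,0,0,0,9],[0,-0.8,-0.5,0,0,0,9]]]}}

```text
time_s: 20.55
tcp_pos: [599.8, 153.3, 1.6]
tool_rot: [3.141, -0.005, -0.35]
wrist_force: [2.9, -4.9, 4.1]
finger_gap: 24.3
finger_force: 30.1
```

```bash
python3 n.py 0 -18
```

```text
20.55 [599.77 153.31   1.64] [179.97  -0.27 -20.08] gap 24.3 F [ 2.9 -4.9  4.1] M [-0.94 -0.46  0.14] q7 -2.39
inc [-1.2 -0.6  1.6] [ 0.04 -0.27 -2.08] dist 2.1
```

>>> {"method": "play_rows", "body": {"increments": [[[0,0,0,0,0,0,3],[0,0,0,0,0,0,4],[0,0,0,0,0,0,4]]]}}

```text
time_s: 20.85
tcp_pos: [599.2, 153.5, 1.6]
tool_rot: [3.141, -0.004, -0.419]
wrist_force: [1.0, -4.7, 5.1]
finger_gap: 24.7
finger_force: 30.2
```

```bash
python3 n.py 0 -18
```

```text
20.85 [599.17 153.52   1.58] [179.96  -0.22 -24.  ] gap 24.7 F [ 1.  -4.7  5.1] M [-0.94 -0.2   0.32] q7 -2.45
inc [-0.6 -0.6  1.6] [ 0.05 -0.22 -6.  ] dist 1.8
```

The moment rises to 0.32 N m against the stop after about 85–89°. Release, lift and check.

>>> {"method": "play_rows", "body": {"increments": [[[0,0,0,0,0,0,-1.5],[0.4,0,0,0,0,0,-1.5],[0.4,0,0,0,0,0,-1.5],[0.4,0,0,0,0,0,-1.5],[0.4,0,0,-15,0,0,-1.5],[0.4,0,0,-50,0,0,-1.5],[0.4,0,0,-90,0,0,-1.5],[0.4,-20,0,-120,0,0,-1.5]]]}}

```text
time_s: 21.65
tcp_pos: [582.4, 162.2, 124.5]
tool_rot: [-3.139, -0.006, -0.397]
wrist_force: [1.1, -0.4, 0.6]
finger_gap: 34.0
finger_force: 0.0
```

Run:
```python
from look import *
st=get_state(); print(st['time_s'],st['tcp_pos'].round(1),st['finger_gap'],st['wrist_force'].round(1))
im,d,m=look('wrist'); s,_,_=look('scene')
a=np.load('pics/w6.npz')['im']; 
# before (w6) and after views of the knob
st6=np.load('pics/w6.npz')
def crop(im,p,r):
    K,T,_=cam('wrist',dict(tcp_pos=p,tool_rot=r)); q=F0+R.from_euler('z',FY,degrees=True).apply([30,0,42]); c=T[:3,:3].T@(q-T[:3,3])
    u,v=int(K[0,2]+K[0,0]*c[0]/-c[2]),int(K[1,2]-K[1,1]*c[1]/-c[2]); u=np.clip(u,70,569);v=np.clip(v,70,329)
    return cv2.resize(im[v-70:v+70,u-70:u+70],(390,390),interpolation=cv2.INTER_CUBIC)
cv2.imwrite('pics/w7.png',np.hstack([crop(a,st6['p'],st6['r']),crop(im,st['tcp_pos'],st['tool_rot'])])[:,:,::-1])
```

```text
21.65 [582.4 162.2 124.5] 33.9629447636653 [ 1.1 -0.4  0.6]
wrist 5093 top slope [-0.09  0.07] z 22.73 ((-1.6135292053222656, 0.25897789001464844), (60.09239959716797, 119.90880584716797), 89.0842514038086)
knob 585 ztop 43.2447884490842 ((43.93642044067383, -0.29965320229530334), 12.631783485412598)
fin 889 49.12556979675284
scene 360 top slope [ 0.04 -0.1 ] z 21.94 ((1.6328506469726562, 0.2124958038330078), (60.70487976074219, 121.18346405029297), 89.32678985595703)
knob 43 ztop 43.084712684244735 ((47.612548828125, -0.8617005348205566), 13.345528602600098)
fin 70 47.758720905242946
```

View pics/w7.png

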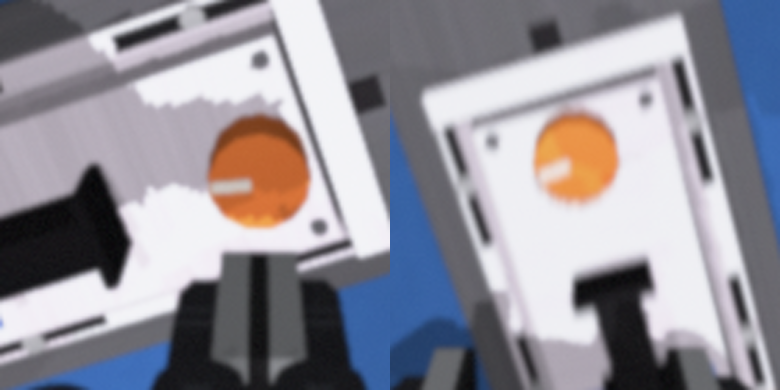

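The left crop (before the turn) shows the white mark pointing towards the fin. In the right crop (after) it has turned about 80–90° clockwise. The knob is down (top 43.2 mm), the module is flat, and the gripper is clear. Handing in.

```bash
python3 -c "
from plant import env; print(env.close_job())"
```

```text
the job is handed in; nothing more can be done
None
```

The module is seated flat in the pocket against the felt end stop, the knob was pushed right down and then turned clockwise to its stop, the gripper is clear, and the job was handed in at about 22 s; pushing the knob home peaked at about 44 N wrist force through the finger tips.

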